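Point out the bottle for the kiln and mark its place

TASK

Show which piece goes into the next firing: hold the fingertips a few centimetres above the mouth of the narrow-necked bottle on the ware board for at least two seconds, without touching it. Then gently push the marker along its rail with the outside of the fingers until it stands level with the bottle, straight in front of it, and move clear. Grip and lift nothing, and leave all the pottery and the other things on the table where they are.

Things in the scene. Friction and masses are not known exactly. Their poses are not given: they have to be found in the camera images.
- board: Plywood ware board fixed to the table, 240 (x) by 580 (y) by 20 mm thick; origin under its centre, at table height. Its +x axis points from the rail to the pottery, y runs along rail and row. Four pieces of pottery stand in a row along y, 60 mm to +x of the centre, about 105 mm apart, in any order.
- marker: Marker sliding on a rail along the robot's side of the board, 85 mm to -x of its centre line. Origin on the board's top under the post's centre; axes as the board's. Starts near the rail's -y end, beyond the row; slides only along board y, -240 to +230 mm from centre; resists with 2 N plus 4 N per m/s, stays where left. Level with the bottle: both have the same board y.
- marker_top (a point): Centre of the top of the marker's post, 82 mm over the board. The post is dark wood, upright, 22 (x) by 24 (y) mm; it stands on a steel carriage 40 by 40 mm whose top is 27 mm over the board, with a small arrow towards the row.
- bottle: The narrow-necked bottle: unglazed buff clay, round, 150 mm high, body 72 mm across, shoulders drawn in to a neck 22 mm thick and a 30 mm lip. Loose, 0.25 to 0.5 kg, standing upright; origin at the centre of its foot, z up, its axes parallel to the board's.
- bottle_mouth (a point): Centre of the bottle's mouth, on top of its lip, 150 mm above its foot.
- beaker: Straight cylindrical beaker of the same clay, 68 mm across, 140 mm high, wide mouth; origin at the centre of its foot. Loose; leave alone.
- bowl: Small open bowl of the same clay, 78 mm across, 50 mm high; origin at the centre of its foot. Loose; leave alone.
- cat: Sitting cat figurine of the same clay, about 60 mm wide, 120 mm high with its ears; origin under its middle. Loose; leave alone.
- knife: Modelling knife, wooden handle and steel blade, 165 mm long and 14 mm high, lying along the board's y between the rail and the row; origin under its middle. Loose; leave alone.
- rib: Flat wooden shaping rib, 60 by 100 by 12 mm, on the table to the left; origin under its centre. Loose; leave alone.
- mug: White mug, 80 mm across, 90 mm high, on the table to the left; origin at the centre of its foot. Loose; leave alone.
- jar: White plastic jar, 70 mm across, 90 mm high, on the table to the right; origin at the centre of its foot. Loose; leave alone.

How it is judged:
On the way, in this order (a step that is already met when the one before it is completed fails the run):
1. the tool point dwells just above the bottle's mouth, without contact: TCP within 25 mm of it sideways and 20 to 85 mm over it (fingertips about 1 to 65 mm over it), for 2 s (horizontal distance between the grasp point and bottle_mouth below 0.025 m and z of the grasp point in the frame of bottle_mouth between 0.02 and 0.085 m and contact force between anything else and the fingers below 0.3 N), for 2 s.
2. then the marker is pushed level with the bottle, within 15 mm along the rail (y of marker in the frame of bottle between -0.015 and 0.015 m), for 0.2 s.
At the end, for the whole second after the job is handed in: The marker stands still within 15 mm (along the rail) of level with the bottle; the four pieces of pottery stand upright within 10 mm of where they were, and the knife, rib, mug and jar within 20 mm (all of step 2 and linear speed of marker below 0.005 m/s and distance of each of bottle, beaker, bowl, cat from where it was at the start of the episode below 0.01 m and angle between each of bottle, beaker, bowl, cat's own z axis and vertical below 0.1 rad and distance of each of knife, rib, mug, jar from where it was at the start of the episode below 0.02 m); the robot touches nothing.
It fails at once if the robot touches a piece of pottery on the board (over 0.5 N) (contact force between any of the fingers, the arm and bottle above 0.5 N or contact force between any of the fingers, the arm and beaker above 0.5 N or contact force between any of the fingers, the arm and bowl above 0.5 N or contact force between any of the fingers, the arm and cat above 0.5 N).
It fails at once if pottery is shifted by more than 10 mm, lifted or tipped (distance of any of bottle, beaker, bowl, cat from where it was at the start of the episode above 0.01 m or angle between any of bottle, beaker, bowl, cat's own z axis and vertical above 0.15 rad).
It fails at once if the knife, rib, mug or jar is shifted or lifted by more than 20 mm (distance of any of knife, rib, mug, jar from where it was at the start of the episode above 0.02 m).
It fails at once if the marker is gripped, or pushed harder than 25 N (contact force between any of the fingers, the arm and marker above 25 N).
It also fails if it takes over 54 s, if anything falls off the work surface, if the arm or the gripper's body presses on something with over 40 N, if the wrist force passes 120 N, or if a joint passes its speed limit or range.

ROBOT

A 7-joint arm with a two-finger parallel gripper is mounted at the origin on the work surface. World frame = base frame: x ahead of the robot, y to its left, z up, the work surface at z = 0. Lengths are in m, angles in rad, forces in N, time in s.
With the tool pointing down it reaches from about 0.425 to 0.95 m from the base axis. Payload 16.7 kg.
Tool frame: the origin (TCP) lies between the finger pads, 19 mm behind the fingertips; this is the grasp point; z points along the fingers, y is the line along which they close (so a half turn about z gives the same grasp; the last joint's range is limited). The gripper opens to 94 mm and grips with 3 to 60 N. Pads are 16 mm wide; open, the fingers measure 119 mm over their backs; the gripper's body (75 mm by 177 mm) begins 78 mm behind the grasp point.
Start: joints at [-1.292, 0.426, 0.074, 1.606, -0.034, 1.111, -0.067], TCP at [0.281, 0.614, 0.224] pointing down, gripper open.
Joint ranges: [-2.85, 2.85], [-0.5, 2.14], [-1.23, 1.37], [0.21, 2.46], [-1.02, 4.16], [0.16, 2.05], [-2.73, 2.73]. Speed limits (rad/s): [1.89, 1.89, 2.39, 2.39, 3.01, 3.01, 3.01].

INTERFACE

Orientations are given as a rotation vector (axis times angle).
In Python, from bench import sense, snapshot, close_job gives the robot as it stands.
- The arm moves only by the tool arm_command, never from a script. Its argument "moves" is a list of rows, each a list of 3 entries, a list of its own where there are three numbers: the opening, from 0 (shut) to 1 (fully open), then the shift along the tool's x, y, z in units of 30 mm (1.0 is 30 mm), then the turn about the tool's z in units of 5 degrees (1.0 is 5 degrees). A call has 1 to 12 rows; each row shifts and turns the commanded pose from where the row before left it, along the tool's axes as they then stand; what a row does not reach is not made up. A row lasts 1/10 s, in which the tool goes at most 50 mm and 8.59 degrees, less where a joint would pass 70% of its speed; a pose out of reach is approached as far as the arm can. A call is refused whole if a number of a shift passes 1 or a number of a turn 1, either way. A call with a gripper value outside its range is refused whole. The fingers move at their own pace and stop on an object; the grip force is fixed at half the most. Time passes only in rows, so rows that do not move let the fingers close. It gives the time, the measured TCP pose, the force, the opening and the grip force at its end, in the units of the state.
- sense(): the state, without advancing time (a new reading comes with each control period).
- snapshot(name): name is "side" or "top" or "wrist"; returns a dict with "color" (420x560x3 uint8, blue, green, red), "intrinsics" (3x3 intrinsics, pixels), "R" (3x3) and "t" (3): a world point X has camera coordinates R X + t. Camera axes: x right, y down, z forward; pixel columns grow to the right and rows downward; lengths in m; the calibration is good to about 2 mm. A picture is of the moment at which its call begins. There is no depth.
- close_job(): hands the job in; it is judged then, once.
The state is a dict: "time": time; "joint_pos": joint angles; "joint_vel": joint speeds; "tau": joint torques, N m; "tcp_pos": TCP position; "orientation": TCP orientation; "contact_force": force on the tool from outside, world axes, zero at the start; "moment": the same for the moment, N m; "grip_width": finger opening in m; "gripper_force": force on a finger pad.
Only numpy, scipy, OpenCV 4.12 (cv2) and the standard library are available. Lean on these libraries where they do the work, as an engineer would, in place of code of your own. Each camera call takes 0.05 s, during which the arm holds its last target. There are 200 camera calls.

## Working session

There is one attempt and no reset: what is moved stays moved. The work goes in short steps, Python scripts to look and compute and a tool call to move; the robot and the scene stay as the last step left them, time stands still between calls to the robot, and variables do not carry over. Pictures are saved under pics/ and viewed, at most 10 in all, crops included, and the job is handed in when it is done.

Besides the shell and the picture viewer there is one more tool, called after "Emit:" in YAML: its name, and indented under it one key for each argument. arm_command: Moves the arm, as the interface text tells. Its arguments: {"type":"object","properties":{"moves":{"type":"array","items":{"type":"array"}}},"required":["moves"]}

```bash
mkdir -p pics; python3 - <<'E'
from bench import sense,snapshot
import cv2,pickle
s=sense();print(s['time'],s['tcp_pos'],s['orientation'],s['contact_force'])
for n in('top','side'):
    d=snapshot(n);pickle.dump(d,open(n+'.pkl','wb'));cv2.imwrite(f'pics/{n}1.png',d['color']);print(n,d['intrinsics'],d['R'],d['t'])
E
```

```text
0.0 [0.28048038 0.6134848  0.2235596 ] [-6.68379050e-01 -3.06946505e+00  2.06029444e-03] [-0.1698819  -0.10879897  0.01377788]
top [[402.72780514   0.         286.0478828 ]
 [  0.         402.72780514 203.33663267]
 [  0.           0.           1.        ]] [[ 0.02775162 -0.99952052 -0.013732  ]
 [-0.98236929 -0.02472955 -0.1853079 ]
 [ 0.18487947  0.01863249 -0.98258456]] [-0.02663573  0.51874383  1.13760516]
side [[478.02695356   0.         278.35760762]
 [  0.         478.02695356 218.63758394]
 [  0.           0.           1.        ]] [[ 0.81330101 -0.5816127  -0.01637472]
 [-0.43068616 -0.58285258 -0.68905174]
 [ 0.3912172   0.56745884 -0.72452714]] [-0.42557488  0.30489334  1.4664651 ]
```

View pics/top1.png

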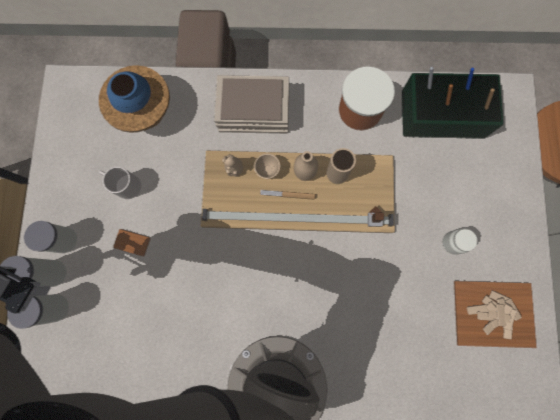

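View pics/side1.png

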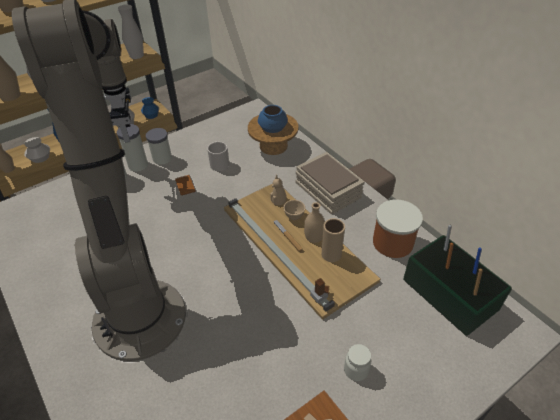

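The top view shows the row as cat (230,165), bowl (267,167), bottle (mouth about 307,156) and beaker (342,160), with the marker at (377,215). I'll enlarge both views.

```bash
python3 - <<'E'
import cv2,pickle,numpy as np
t=pickle.load(open('top.pkl','rb'))['color'];s=pickle.load(open('side.pkl','rb'))['color']
a=cv2.resize(t[140:240,195:405],None,fx=3.8,fy=3.8,interpolation=cv2.INTER_CUBIC)[:, :798]
b=cv2.resize(s[195:315,265:365],None,fx=1.8,fy=1.8,interpolation=cv2.INTER_CUBIC)
c=np.zeros((a.shape[0]+b.shape[0],798,3),np.uint8);c[:a.shape[0]]=a;c[a.shape[0]:,:b.shape[1]]=b
cv2.imwrite('pics/z1.png',c);print(a.shape,b.shape)
E
```

```text
(380, 798, 3) (216, 180, 3)
```

View pics/z1.png

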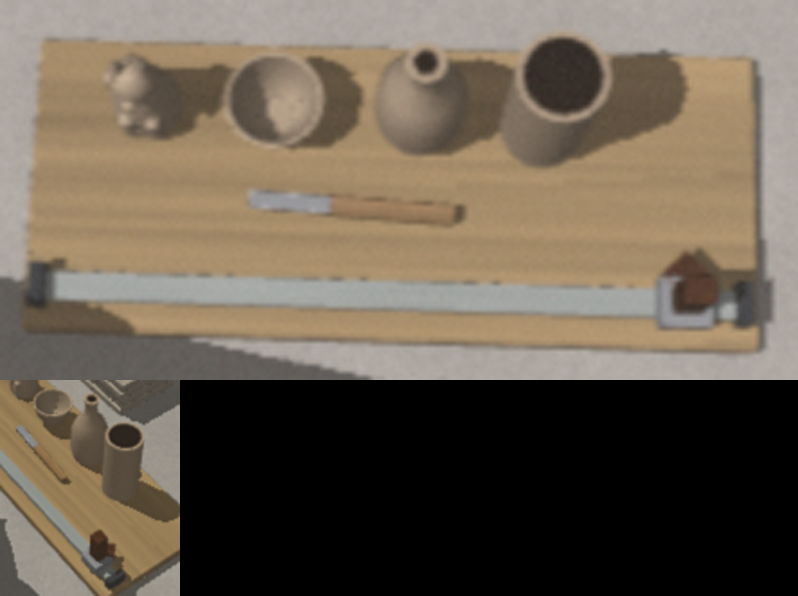

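The bottle mouth is at top px (307.4,156.6) and side px (315.6,205.6). The carriage centre is at top px (375.5,219), and the board corners are clear.

```bash
cat > h.py <<'E'
import pickle,numpy as np
def ray(d,u,v):
    K,R,t=map(np.array,(d['intrinsics'],d['R'],d['t']))
    return -R.T@t, R.T@np.linalg.solve(K,[u,v,1.])
def plane(d,u,v,z):
    c,r=ray(d,u,v); return c+r*(z-c[2])/r[2]
def cross(a,b):
    (c1,r1),(c2,r2)=a,b
    s=np.linalg.lstsq(np.c_[r1,-r2],c2-c1,rcond=None)[0]
    p,q=c1+s[0]*r1,c2+s[1]*r2; return (p+q)/2,np.linalg.norm(p-q)
E
python3 - <<'E'
from h import *
from scipy.spatial.transform import Rotation as Ro
from bench import sense
t=pickle.load(open('top.pkl','rb'));s=pickle.load(open('side.pkl','rb'))
np.set_printoptions(precision=4,suppress=True)
P=[plane(t,195+u/3.8,140+v/3.8,.02) for u,v in((42,40),(755,60),(759,350),(24,329))]
print(np.array(P)); c=sum(P)/4
y=(P[0]+P[3]-P[1]-P[2])[:2]; y/=np.linalg.norm(y); x=np.array([y[1],-y[0]]);yaw=np.arctan2(x[1],x[0])
print('c',c,'yaw',np.degrees(yaw))
m=plane(t,307.4,156.6,.17);print('mouth',m,cross(ray(t,307.4,156.6),ray(s,315.6,205.6)))
k=plane(t,375.5,219,.047);print('carr',k)
f=lambda p:((p-c)[:2]@x,(p-c)[:2]@y)
print('board: mouth',f(m),'carr',f(k),'bottle base',)
print(Ro.from_rotvec(sense()['orientation']).as_matrix())
for n,p in dict(cat=(130,100,.05),bowl=(275,98,.07),beaker=(563,75,.16),kn1=(248,200,.03),kn2=(463,214,.03)).items():
    q=plane(t,195+p[0]/3.8,140+p[1]/3.8,p[2]);print(n,q,f(q))
E
```

```text
[[ 0.685   0.2403  0.02  ]
 [ 0.6816 -0.3389  0.02  ]
 [ 0.4459 -0.337   0.02  ]
 [ 0.4475  0.2392  0.02  ]]
c [ 0.565  -0.0491  0.02  ] yaw -0.2448134436371511
mouth [ 0.6259 -0.0692  0.17  ] (array([ 0.6255, -0.0691,  0.1712]), np.float64(4.013039976737909e-05))
carr [ 0.4796 -0.2751  0.047 ]
board: mouth (np.float64(0.06100783601005677), np.float64(-0.019795172075841118)) carr (np.float64(-0.084416998569848), np.float64(-0.2263414979399257)) bottle base
[[-0.9095  0.4158 -0.0004]
 [ 0.4158  0.9095 -0.0011]
 [-0.0001 -0.0011 -1.    ]]
cat [0.6276 0.1606 0.05  ] (np.float64(0.061696501003121317), np.float64(0.20995381693725904))
bowl [0.6262 0.0448 0.07  ] (np.float64(0.0608466245524107), np.float64(0.09415028378882025))
beaker [ 0.6224 -0.1665  0.16  ] (np.float64(0.05797173062975292), np.float64(-0.11719550076850369))
kn1 [0.5535 0.0659 0.03  ] (np.float64(-0.011947465837858214), np.float64(0.11497665663271582))
kn2 [ 0.5464 -0.1042  0.03  ] (np.float64(-0.018299839792465022), np.float64(-0.055217163266888615))
```

Board yaw is about 0. The mouth is at (0.626, -0.069, 0.17) and the marker at (0.480, -0.275). I'll square the tool and shut the fingers first, then travel at z = 0.224.

Emit:
arm_command:
  moves:
    - [0, [0, 0, 0], -1]
    - [0, [0, 0, 0], -1]
    - [0, [0, 0, 0], -1]
    - [0, [0, 0, 0], -1]
    - [0, [0, 0, 0], -0.9]
    - [0, [-0.5, -0.9, 0], 0]
    - [0, [-0.5, -0.9, 0], 0]
    - [0, [-0.5, -0.9, 0], 0]
    - [0, [-0.5, -0.9, 0], 0]
    - [0, [-0.5, -0.9, 0], 0]
    - [0, [-0.5, -0.9, 0], 0]
    - [0, [0, 0, 0], 0]

```text
time: 1.3
tcp_pos: [0.373, 0.4479, 0.2243]
orientation: [0.01, 3.141, -0.002]
contact_force: [0.5, 0.3, 0.3]
grip_width: 0.0023
gripper_force: 0.0
```

Emit:
arm_command:
  moves:
    - [0, [-0.45, -0.9, 0], 0]
    - [0, [-0.45, -0.9, 0], 0]
    - [0, [-0.45, -0.9, 0], 0]
    - [0, [-0.45, -0.9, 0], 0]
    - [0, [-0.45, -0.9, 0], 0]
    - [0, [-0.45, -0.9, 0], 0]
    - [0, [-0.45, -0.9, 0], 0]
    - [0, [-0.45, -0.9, 0], 0]
    - [0, [-0.45, -0.9, 0], 0]
    - [0, [-0.45, -0.9, 0], 0]
    - [0, [-0.45, -0.9, 0], 0]
    - [0, [0, 0, 0], 0]

```text
time: 2.5
tcp_pos: [0.5199, 0.1512, 0.2242]
orientation: [0.009, 3.141, -0.002]
contact_force: [-0.2, -0.1, 0.4]
grip_width: 0.0005
gripper_force: 0.0
```

Emit:
arm_command:
  moves:
    - [0, [-0.4, -0.8, 0], 0]
    - [0, [-0.4, -0.8, 0], 0]
    - [0, [-0.4, -0.8, 0], 0]
    - [0, [-0.4, -0.8, 0], 0]
    - [0, [-0.4, -0.8, 0], 0]
    - [0, [-0.4, -0.8, 0], 0]
    - [0, [-0.4, -0.8, 0], 0]
    - [0, [-0.4, -0.8, 0], 0]
    - [0, [-0.3, -0.6, 0], 0]
    - [0, [0, -0.3, 0], 0]
    - [0, [0, 0, 0], 0]
    - [0, [0, 0, 0], 0]

```text
time: 3.7
tcp_pos: [0.623, -0.0632, 0.2241]
orientation: [-0.001, -3.141, -0.001]
contact_force: [-0.4, -0.2, 0.7]
grip_width: 0.0006
gripper_force: 0.0
```

```bash
python3 - <<'E'
from bench import sense,snapshot
import cv2,numpy as np
print(sense()['tcp_pos'])
a=snapshot('wrist');b=snapshot('side')
cv2.imwrite('pics/w2.png',cv2.resize(np.hstack([a['color'],b['color']]),(800,300)))
E
```

```text
[ 0.62299328 -0.06320487  0.22409985]
```

View pics/w2.png

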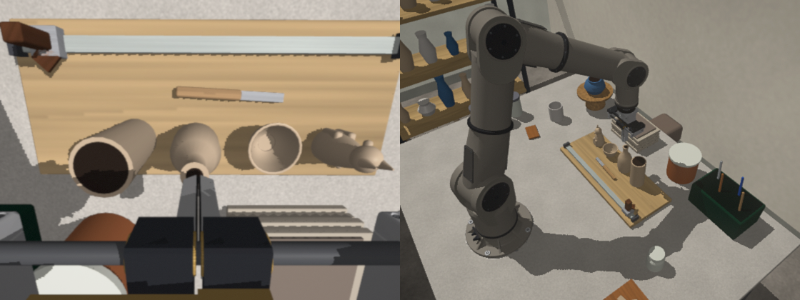

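The wrist view shows the fingers right at the bottle mouth (px 195,175), and the side view shows the tool above the bottle. I'll trim by a few mm and dwell.

Emit:
arm_command:
  moves:
    - [0, [-0.1, -0.2, 0], 0]
    - [0, [0, 0, 0], 0]
    - [0, [0, 0, 0], 0]
    - [0, [0, 0, 0], 0]
    - [0, [0, 0, 0], 0]
    - [0, [0, 0, 0], 0]
    - [0, [0, 0, 0], 0]
    - [0, [0, 0, 0], 0]
    - [0, [0, 0, 0], 0]
    - [0, [0, 0, 0], 0]
    - [0, [0, 0, 0], 0]
    - [0, [0, 0, 0], 0]

```text
time: 5.0
tcp_pos: [0.6263, -0.0706, 0.2243]
orientation: [-0.002, -3.142, 0.0]
contact_force: [-0.3, 0.5, -0.5]
grip_width: 0.0005
gripper_force: 0.0
```

Emit:
arm_command:
  moves:
    - [0, [0, 0, 0], 0]
    - [0, [0, 0, 0], 0]
    - [0, [0, 0, 0], 0]
    - [0, [0, 0, 0], 0]
    - [0, [0, 0, 0], 0]
    - [0, [0, 0, 0], 0]
    - [0, [0, 0, 0], 0]
    - [0, [0, 0, 0], 0]
    - [0, [0, 0, 0], 0]
    - [0, [0, 0, 0], 0]
    - [0, [0, 0, 0], 0]
    - [0, [0, 0, 0], 0]

```text
time: 6.2
tcp_pos: [0.6263, -0.0706, 0.2243]
orientation: [-0.002, -3.141, 0.0]
contact_force: [0.4, 0.0, -1.0]
grip_width: 0.0005
gripper_force: 0.0
```

Emit:
arm_command:
  moves:
    - [0, [0, 0, 0], 0]
    - [0, [0, 0, 0], 0]
    - [0, [0, 0, 0], 0]
    - [0, [0, 0, 0], 0]
    - [0, [0, 0, 0], 0]
    - [0, [0, 0, 0], 0]

```text
time: 6.8
tcp_pos: [0.6263, -0.0706, 0.2243]
orientation: [-0.002, -3.142, 0.0]
contact_force: [-0.3, -0.4, 0.4]
grip_width: 0.0004
gripper_force: 0.0
```

Emit:
arm_command:
  moves:
    - [0, [0.45, -0.8, 0], 0]
    - [0, [0.45, -0.8, 0], 0]
    - [0, [0.45, -0.8, 0], 0]
    - [0, [0.45, -0.8, 0], 0]
    - [0, [0.45, -0.8, 0], 0]
    - [0, [0.45, -0.8, 0], 0]
    - [0, [0.45, -0.8, 0], 0]
    - [0, [0.45, -0.8, 0], 0]
    - [0, [0.45, -0.8, 0], 0]
    - [0, [0.45, -0.8, 0], 0]
    - [0, [0.4, -1, 0], 0]
    - [0, [0, 0, 0], 0]

```text
time: 8.0
tcp_pos: [0.4766, -0.3444, 0.2246]
orientation: [-0.01, -3.141, 0.003]
contact_force: [-0.4, -0.9, 0.1]
grip_width: 0.0005
gripper_force: 0.0
```

Emit:
arm_command:
  moves:
    - [0, [0, 0, 0.6], 0]
    - [0, [0, 0, 0.6], 0]
    - [0, [0, 0, 0.6], 0]
    - [0, [0, 0, 0.6], 0]
    - [0, [0, 0, 0.6], 0]
    - [0, [0, 0, 0.5], 0]
    - [0, [0, 0, 0], 0]
    - [0, [0, 0, 0], 0]

```text
time: 8.8
tcp_pos: [0.4791, -0.3404, 0.1195]
orientation: [-0.002, -3.141, 0.0]
contact_force: [-0.7, -0.6, 0.5]
grip_width: 0.0006
gripper_force: 0.0
```

```bash
python3 - <<'E'
from bench import sense,snapshot
import cv2,numpy as np
s=sense();print(s['tcp_pos'],s['contact_force'])
a=snapshot('wrist');b=snapshot('side')
cv2.imwrite('pics/w3.png',np.hstack([cv2.resize(a['color'],(400,300)),cv2.resize(b['color'][200:350,240:440],(400,300))]))
E
```

```text
[ 0.47911485 -0.34035814  0.11951921] [-0.74995326 -0.56739531  0.48694532]
```

View pics/w3.png

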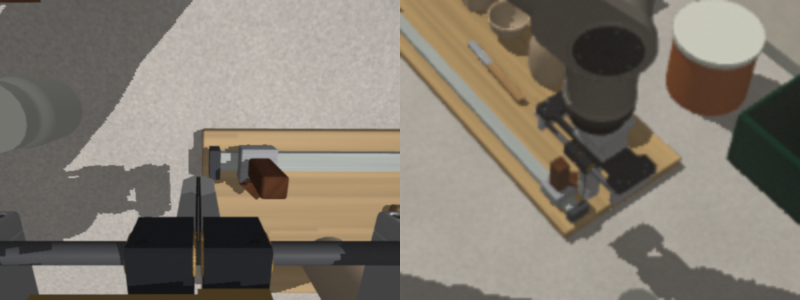

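The wrist view shows the fingers at the rail's -y end, clear of the marker (post at px 268,178). I'll lower further and push gently.

Emit:
arm_command:
  moves:
    - [0, [0, 0, 0.4], 0]
    - [0, [0, 0, 0.4], 0]
    - [0, [0, 0, 0.3], 0]
    - [0, [0, 0, 0], 0]
    - [0, [0, 0.2, 0], 0]
    - [0, [0, 0.2, 0], 0]
    - [0, [0, 0.2, 0], 0]
    - [0, [0, 0.2, 0], 0]
    - [0, [0, 0.2, 0], 0]
    - [0, [0, 0.2, 0], 0]
    - [0, [0, 0.2, 0], 0]
    - [0, [0, 0.2, 0], 0]

```text
time: 10.1
tcp_pos: [0.4791, -0.2922, 0.0864]
orientation: [0.002, 3.141, -0.001]
contact_force: [1.3, -2.2, 0.2]
grip_width: 0.0004
gripper_force: 1.0
```

Emit:
arm_command:
  moves:
    - [0, [0, 0.3, 0], 0]
    - [0, [0, 0.3, 0], 0]
    - [0, [0, 0.3, 0], 0]
    - [0, [0, 0.3, 0], 0]
    - [0, [0, 0.3, 0], 0]
    - [0, [0, 0.3, 0], 0]
    - [0, [0, 0, 0], 0]

```text
time: 10.8
tcp_pos: [0.4791, -0.2368, 0.0862]
orientation: [0.0, -3.141, -0.001]
contact_force: [0.2, -0.1, 0.2]
grip_width: 0.0004
gripper_force: 0.0
```

```bash
python3 - <<'E'
from bench import sense,snapshot
import cv2,numpy as np
s=sense();print(s['tcp_pos'],s['contact_force'])
a=snapshot('wrist');b=snapshot('side')
cv2.imwrite('pics/w4.png',np.hstack([cv2.resize(a['color'],(400,300)),cv2.resize(b['color'][200:350,240:440],(400,300))]))
E
```

```text
[ 0.47906322 -0.23677933  0.08618307] [ 0.23728443 -0.05240931  0.20763272]
```

View pics/w4.png

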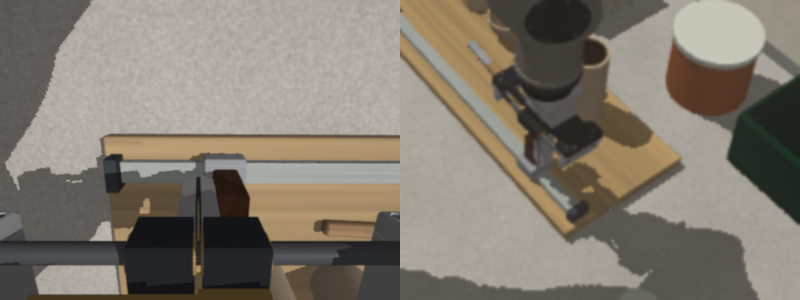

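The post now rides against the finger's outer side (wrist px 232,190), with a push force of about 2 N. I'll continue to just short of level.

Emit:
arm_command:
  moves:
    - [0, [0, 0.2, 0], 0]
    - [0, [0, 0.4, 0], 0]
    - [0, [0, 0.4, 0], 0]
    - [0, [0, 0.4, 0], 0]
    - [0, [0, 0.4, 0], 0]
    - [0, [0, 0.4, 0], 0]
    - [0, [0, 0.4, 0], 0]
    - [0, [0, 0.4, 0], 0]
    - [0, [0, 0.4, 0], 0]
    - [0, [0, 0.4, 0], 0]
    - [0, [0, 0.3, 0], 0]
    - [0, [0, 0.2, 0], 0]

```text
time: 12.1
tcp_pos: [0.4793, -0.1084, 0.0863]
orientation: [0.001, 3.142, 0.0]
contact_force: [0.8, -3.2, -1.2]
grip_width: 0.0005
gripper_force: 1.0
```

Emit:
arm_command:
  moves:
    - [0, [0, 0.2, 0], 0]
    - [0, [0, 0.1, 0], 0]
    - [0, [0, 0, 0], 0]
    - [0, [0, 0, 0], 0]

```text
time: 12.5
tcp_pos: [0.4791, -0.1004, 0.0863]
orientation: [-0.002, -3.141, -0.0]
contact_force: [0.4, -0.6, -0.4]
grip_width: 0.0009
gripper_force: 0.0
```

Emit:
arm_command:
  moves:
    - [0, [0, -0.5, 0], 0]
    - [0, [0, -0.8, 0], 0]
    - [0, [0, -1, 0], 0]
    - [0, [0, -1, 0], 0]
    - [0, [0.5, -1, 0], 0]
    - [0, [0.3, -1, 0], 0]
    - [0, [0, -1, 0], 0]
    - [0, [0, -1, 0], 0]
    - [0, [0, 0, 0], 0]

```text
time: 13.4
tcp_pos: [0.454, -0.3236, 0.0865]
orientation: [0.009, 3.141, -0.003]
contact_force: [0.8, -1.3, 0.1]
grip_width: 0.0005
gripper_force: 0.0
```

```bash
python3 - <<'E'
from bench import sense,snapshot
import cv2,numpy as np,pickle
s=sense();print(s['tcp_pos'],s['contact_force'])
a=snapshot('top');b=snapshot('side');pickle.dump((a,b),open('p5.pkl','wb'))
cv2.imwrite('pics/t5.png',np.hstack([cv2.resize(a['color'][140:240,260:360],(400,400),interpolation=2),cv2.resize(b['color'][180:280,240:340],(400,400),interpolation=2)]))
E
```

```text
[ 0.45402003 -0.32359034  0.08650019] [ 0.8223864  -1.27848628  0.08662931]
```

View pics/t5.png

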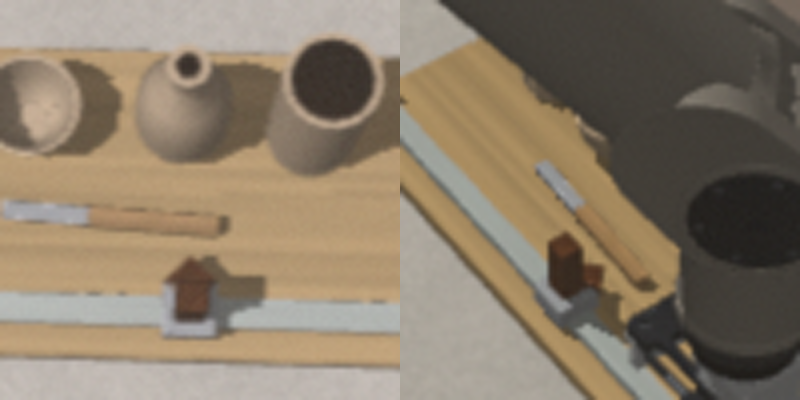

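In the top view the carriage centre is at crop (190,310) = px (307.5,217.5), with its arrow towards the bottle (mouth at 188,66).

```bash
python3 - <<'E'
from h import *
t,s=pickle.load(open('p5.pkl','rb'))
print(plane(t,307.5,217.5,.047),plane(t,260+188/4,140+66/4,.17))
E
```

```text
[ 0.47893008 -0.07680405  0.047     ] [ 0.62615546 -0.06807681  0.17      ]
```

The marker is about 8 mm short, which is inside tolerance. One gentle nudge will centre it.

Emit:
arm_command:
  moves:
    - [0, [-0.4, 0.6, 0], 0]
    - [0, [-0.4, 0.8, 0], 0]
    - [0, [0, 0.8, 0], 0]
    - [0, [0, 0.8, 0], 0]
    - [0, [0, 0.8, 0], 0]
    - [0, [0, 0.8, 0], 0]
    - [0, [0, 0.8, 0], 0]
    - [0, [0, 0.6, 0], 0]
    - [0, [0, 0.3, 0], 0]
    - [0, [0, 0, 0], 0]
    - [0, [0, 0, 0], 0]

```text
time: 14.6
tcp_pos: [0.4792, -0.1307, 0.0864]
orientation: [0.002, 3.142, -0.0]
contact_force: [-0.1, 0.0, -0.2]
grip_width: 0.0005
gripper_force: 0.0
```

Emit:
arm_command:
  moves:
    - [0, [0, 0.25, 0], 0]
    - [0, [0, 0.2, 0], 0]
    - [0, [0, 0.2, 0], 0]
    - [0, [0, 0.2, 0], 0]
    - [0, [0, 0.2, 0], 0]
    - [0, [0, 0.1, 0], 0]
    - [0, [0, 0.1, 0], 0]
    - [0, [0, 0, 0], 0]
    - [0, [0, 0, 0], 0]

```text
time: 15.5
tcp_pos: [0.4793, -0.0929, 0.0863]
orientation: [-0.002, -3.142, -0.0]
contact_force: [0.5, -0.7, 0.7]
grip_width: 0.0008
gripper_force: 0.0
```

Emit:
arm_command:
  moves:
    - [0, [0, -0.5, 0], 0]
    - [0, [0, -0.8, 0], 0]
    - [0, [0, -1, 0], 0]
    - [0, [0, -1, 0], 0]
    - [0, [0.5, -1, 0], 0]
    - [0, [0.3, -1, 0], 0]
    - [0, [0, -1, -0.6], 0]
    - [0, [0, -1, -0.8], 0]
    - [0, [0, 0, -0.8], 0]
    - [0, [0, 0, 0], 0]
    - [0, [0, 0, 0], 0]

```text
time: 16.6
tcp_pos: [0.4551, -0.3118, 0.1524]
orientation: [0.002, 3.141, 0.0]
contact_force: [0.2, -0.5, -0.9]
grip_width: 0.0003
gripper_force: 0.0
```

```bash
python3 - <<'E'
from bench import sense,snapshot
import cv2,numpy as np,pickle
s=sense();print(s['tcp_pos'],s['contact_force'],abs(np.array(s['joint_vel'])).max())
a=snapshot('top');pickle.dump((a,a),open('p6.pkl','wb'))
cv2.imwrite('pics/t6.png',cv2.resize(a['color'][140:240,260:360],(400,400),interpolation=2))
E
```

```text
[ 0.45507274 -0.31181827  0.15236716] [ 0.17949161 -0.48793449 -0.94039277] 0.018332290531864602
```

View pics/t6.png

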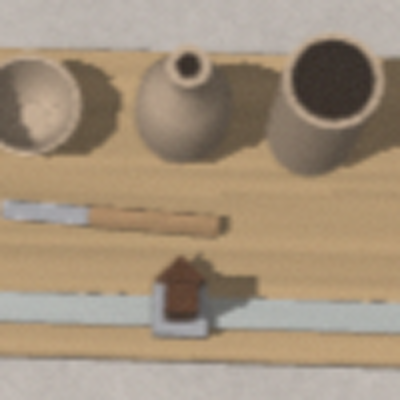

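The carriage centre is now at crop (180.5,310), i.e. y of about -0.070, level with the bottle at -0.069. Nothing else has moved.

```bash
python3 -c "
from bench import close_job
print(close_job())"
```

```text
the job is handed in; nothing more can be done
None
```

I held the fingertips over the bottle's mouth for over 2 s, then pushed the marker to within about 2 mm of level by camera measurement; the arm is clear, nothing else in view had moved, and the job is handed in (no verdict was returned).

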